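Bring a bottle to the lift of a bench filler

ROBOT

A 6-joint arm with a two-finger parallel gripper is mounted at the origin on the work surface. World frame = base frame: x ahead of the robot, y to its left, z up, the work surface at z = 0. Lengths are in m, angles in rad, forces in N, time in s.
With the tool pointing down it reaches from about 0.25 to 0.775 m from the base axis. Payload 4 kg.
Tool frame: the origin (TCP) lies on the centre line of the jaws, within the pads' length; the fingertips stand 8 mm ahead of it and the grasp point (between the pads) lies 11 mm behind it; y points along the fingers, x is the direction in which the jaws open and shut, and the axes are right-handed (so a half turn about y gives the same grasp; the last joint's range is limited). The gripper opens to 94 mm and grips with 3 to 60 N. Pads are 16 mm wide; open, the fingers measure 119 mm over their backs; the gripper's body (75 mm by 177 mm) begins 78 mm behind the grasp point.
Start: joints at [-1.432, 0.087, 1.371, -0, 1.684, -0.103], TCP at [0.132, -0.534, 0.214] pointing down, gripper open.
Joint ranges: [-3.1, 3.1], [-0.76, 2.03], [0.27, 2.55], [-1.08, 4.22], [0.17, 2.65], [-2.57, 2.57]. Speed limits (rad/s): [2.79, 2.79, 3.14, 3.14, 3.14, 3.14].

INTERFACE

Orientations are given as [roll, pitch, yaw] about the fixed x, y, z axes, in that order (R = Rz(yaw) Ry(pitch) Rx(roll)).
In Python, from bench import robot gives the robot as it stands.
- The arm moves only by the tool step_arm, never from a script. Its argument "commands" is a list of rows, each an object with "xyz": the shift along the world's x, y, z in m, a list of three; "twist": the turn, a rotation vector about the world's x, y, z in degrees, a list of three. In form: [{"xyz": [tx, ty, tz], "twist": [ax, ay, az]}, ...]. A call has 1 to 12 rows; each row is the pose to reach, as a shift and turn from the pose commanded when the call began; what a row does not reach only later rows make up. A row lasts 1/12 s, in which the tool goes at most 41.7 mm and 7.16 degrees, less where a joint would pass 70% of its speed; a pose out of reach is approached as far as the arm can. A call with a gripper value outside its range is refused whole. "fingers" is the closure in counts, from 0 (fully open) to 255 (shut), set as the call begins (left out, the last holds). The fingers move at their own pace and stop on an object; the grip force is fixed at half the most. Time passes only in rows, so rows that repeat a pose let the fingers close. It gives the time, the measured TCP pose, the force and the opening at its end, in the units of the state.
- robot.get_obs(): the state, without advancing time (a new reading comes with each control period).
- robot.snapshot(name): name is "scene" or "top"; returns (picture, depth): 384x512x3 uint8, red, green, blue; 384x512 float32, m along the optical axis (not along the pixel's ray), 0 where there is no reading.
- robot.camera_info(name): a dict with "fx", "fy", "cx", "cy" (pixels), "k1" (the pictures are not rectified: a ray, as slopes to the right and down, at radius r is drawn at 1 + k1 r^2 times it, then the intrinsics apply), "R" (3x3) and "t" (3): a world point X has camera coordinates R X + t. Camera axes: x right, y down, z forward; pixel columns grow to the right and rows downward; lengths in m; the calibration is good to about 2 mm. A picture is of the moment at which its call begins. camera_info takes no time and is no camera call.
- robot.close_job(): hands the job in, once; it reports no verdict.
The state is a dict: "time": time; "joint_positions": joint angles; "qvel": joint speeds; "joint_torque": joint torques, N m; "tool_pos": TCP position; "ee_rot": TCP orientation; "wrist_force": force on the tool from outside, world axes, zero at the start; "wrist_torque": the same for the moment, N m; "width": finger opening in m.
Only numpy, scipy, OpenCV 4.12 (cv2) and the standard library are available. Lean on these libraries where they do the work, as an engineer would, in place of code of your own. Each camera call takes 0.05 s, during which the arm holds its last target.

TASK

Take the orange foot cup that lies with its hollow side up (not the spare one lying upside down) and seat it fully home in the round pocket of the lift block, hollow side up, and let go of it. Then carry the one bottle that stands on the bench, upright, over the lying bottles and the guide rails, and finish still holding it upright, centred over the cup, its foot about 1 cm above the cup's rim and touching nothing but your fingers: the lift will rise and take it from there. Do not bump the rails, and leave the spare cup and the lying bottles as they are.

Things in the scene. Friction and masses are not known exactly. Their poses are not given: they have to be found in the camera images.
- cup: Orange plastic foot cup lying hollow side up, about 90 g. From below: spigot 10 mm high, 50 mm in diameter, its lower half tapering to 42 mm at the foot; then a round body 66 mm in diameter, 30 mm high (total 40), with a hollow 58 mm in diameter, 22 mm deep, open at the top; wall 4 mm. Origin: centre of the spigot's underside; z along its axis, up out of the hollow.
- cup_rim (a point): Centre of the cup's open mouth, level with its rim, 40 mm above the cup's origin along the axis; z up out of the hollow.
- spare_cup: The same kind of orange cup lying upside down, the 66 mm body below and the 50 mm spigot on top, 40 mm high; leave it alone. Origin: centre of its lowest face, on the bench; z up. The two cups may have their places swapped.
- bottle: Small empty dark green wine bottle with a paper label, standing on the bench; 190 mm high, about 220 g. Body 48 mm in diameter up to 105 mm, shoulder narrowing up to 132 mm, then a straight neck 28 mm in diameter from 132 to 190 mm (a ring 29 mm in diameter is drawn on the top 10 mm). Origin: centre of its underside; z along its axis to the mouth.
- pocket (a point): Centre of the mouth of the round pocket in the lift block, level with the block's top, 40 mm above the bench. The pocket is 54 mm in diameter and 14 mm deep, with a 2 mm chamfer at its mouth: the cup's spigot goes in and its body rests on the block's top: the cup's origin ends 10 mm below this point and its rim 30 mm above it. x along the rails, z up.
- station: Fixed aluminium lift block, 130 x 130 x 40 mm high, with the pocket in the middle of its top. Origin: centre of its underside, on the bench; x along the guide rails, y across.
- rails: Fixed steel guide rails on both sides of the block: each two round bars 10 mm thick, 280 mm long, along the station's x, at 90 mm to either side (y = -90 and +90 mm) of the pocket's centre, on posts; their tops are 85 mm above the bench. Origin: as the station's.
- cradle: Fixed black plastic cradle 160 x 126 mm between the standing bottle and the rails, in which the two lying bottles rest. Origin: centre of its underside, on the bench; x along the bottles.
- lying_bottle_1: Bottle of the same kind (48 mm in diameter, 190 mm long) lying in the cradle along its x axis, its neck pointing to +x; its top is 60 mm above the bench. Origin: on the underside of the bottle, 85 mm from its foot, 12 mm above the bench. Leave it alone.
- lying_bottle_2: The second lying bottle, beside the first, described the same way. Leave it alone.

How it is judged:
By the outcome, as a careful person would: the job done as asked, in the order asked, and still so for the second after the job is handed in, while the arm keeps its last pose, push and grip.
It also fails if it takes over 64 s, if anything falls off the work surface, if the arm or the gripper's body presses on something with over 40 N, if the wrist force passes 120 N, or if a joint passes its speed limit or range.

## Working session

There is one attempt and no reset: what is moved stays moved. The work goes in short steps, Python scripts to look and compute and a tool call to move; the robot and the scene stay as the last step left them, time stands still between calls to the robot, and variables do not carry over. Pictures are saved under pics/ and viewed, and the job is handed in when it is done.

Besides the shell and the picture viewer there is one more tool, called after "Call:" by a JSON object that holds its "op" and its "data". step_arm: Moves the arm, as the interface text tells. Its arguments: {"type":"object","properties":{"commands":{"type":"array"},"fingers":{"type":"number"}},"required":["commands"]}

```bash
mkdir -p pics; ls; cat > h.py <<'E'
import numpy as np, cv2, pickle
from bench import robot
def grab(tag):
    out={}
    for n in ("scene","top"):
        p,d=robot.snapshot(n); ci=robot.camera_info(n)
        cv2.imwrite(f"pics/{tag}_{n}.png",cv2.cvtColor(p,cv2.COLOR_RGB2BGR))
        out[n]=(p,d,{k:np.array(v) for k,v in ci.items()})
    pickle.dump(out,open(f"{tag}.pkl","wb")); return out
def undist(ci,uv):
    K=np.array([[ci["fx"],0,ci["cx"]],[0,ci["fy"],ci["cy"]],[0,0,1]],float)
    return cv2.undistortPoints(np.array(uv,float).reshape(-1,1,2),K,np.array([float(ci["k1"]),0,0,0])).reshape(-1,2)
def onplane(ci,uv,z):
    s=undist(ci,uv); R=ci["R"];t=ci["t"]
    c=-R.T@t; d=np.c_[s,np.ones(len(s))]@R
    return c+d*((z-c[2])/d[:,2])[:,None]
def cloud(ci,depth):
    h,w=depth.shape; vv,uu=np.mgrid[:h,:w]
    s=undist(ci,np.c_[uu.ravel(),vv.ravel()]); dd=depth.ravel()[:,None]
    X=(np.c_[s,np.ones(len(s))]*dd-ci["t"])@ci["R"]
    X[dd[:,0]==0]=np.nan
    return X.reshape(h,w,3)
E
python3 - <<'E'
from h import *
o=grab("a")
for n in o:
    ci=o[n][2]; print(n,{k:np.round(v,4).tolist() for k,v in ci.items()}, -ci["R"].T@ci["t"])
print(robot.get_obs())
E
```

```text
pics
scene {'fx': 350.8324, 'fy': 350.8324, 'cx': 256.1694, 'cy': 184.4472, 'k1': -0.0552, 'R': [[0.5635, 0.8258, -0.0229], [0.4843, -0.3526, -0.8007], [-0.6693, 0.4401, -0.5986]], 't': [-0.3126, -0.2036, 1.3081]} [ 1.15027225 -0.38931515  0.61283779]
top {'fx': 445.2051, 'fy': 445.2051, 'cx': 255.5749, 'cy': 190.6043, 'k1': -0.0828, 'R': [[-0.0072, -0.9999, -0.0115], [-0.9963, 0.0082, -0.0854], [0.0855, 0.0108, -0.9963]], 't': [0.0319, 0.513, 1.1151]} [0.41594201 0.01564011 1.1551219 ]
{'time': 0.1, 'joint_positions': array([-1.43205821e+00,  8.79012824e-02,  1.37207554e+00,  7.29041141e-06,
        1.68359614e+00, -1.03079110e-01]), 'qvel': array([-1.43199928e-05, -2.68070365e-03, -3.65730575e-03, -2.39523535e-04,
       -6.21982644e-04, -8.72908338e-04]), 'joint_torque': array([ 1.88958133e-03, -3.41251767e+01, -3.03301728e+01,  7.18939095e-02,
        3.04349838e-02, -9.94871948e-05]), 'tool_pos': array([ 0.13165108, -0.53352921,  0.21242416]), 'ee_rot': array([-1.57058535,  0.00196904, -1.32897808]), 'wrist_force': array([-0.06197264, -0.0607678 , -0.04939195]), 'wrist_torque': array([ 0.03077709, -0.04004604,  0.03582826]), 'width': 0.09430475797055596}
```

View pics/a_scene.png

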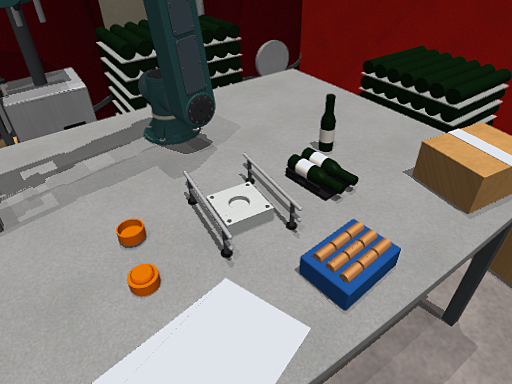

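View pics/a_top.png

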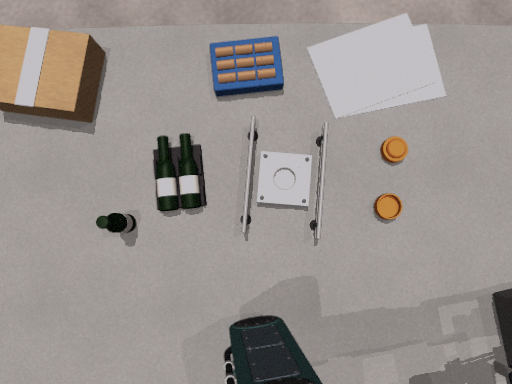

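The cup with its hollow up is at top (388,207) and the spare at (395,150). The standing bottle's foot is near (125,222), the pocket is at (285,179), and the lying bottles are around (178,180). Next I'll measure them.

```bash
python3 - <<'E'
from h import *
o=pickle.load(open("a.pkl","rb"))
from scipy.optimize import least_squares
def circ(P):
    f=lambda q:np.hypot(P[:,0]-q[0],P[:,1]-q[1])-q[2]
    r=least_squares(f,[*P[:,:2].mean(0),.03],loss='soft_l1',f_scale=.001);return np.round(r.x,4),np.sqrt(np.mean(r.fun**2)).round(4)
for n in ("top","scene"):
    p,d,ci=o[n]; C=cloud(ci,d)
    hsv=cv2.cvtColor(p,cv2.COLOR_RGB2HSV)
    m=cv2.inRange(hsv,(5,180,90),(20,255,255))
    cs,_=cv2.findContours(m,cv2.RETR_EXTERNAL,cv2.CHAIN_APPROX_NONE)
    for c in cs:
        a=cv2.contourArea(c)
        if a<150: continue
        c=c.reshape(-1,2); mm=np.zeros_like(m); cv2.drawContours(mm,[c.reshape(-1,1,2)],-1,255,-1)
        X=C[mm>0]; X=X[~np.isnan(X[:,0])]
        top=X[X[:,2]>np.percentile(X[:,2],98)-.006]
        print(n,c.mean(0),a,"cloud mean",X.mean(0).round(4),"zmax",np.percentile(X[:,2],[5,50,98]).round(4))
        print("  top pts",len(top),circ(top),"hull of top minmax",top.min(0).round(4),top.max(0).round(4))
        if n=="top":
            print("  contour on z=.04",circ(onplane(ci,c,.04)), "z=.03",circ(onplane(ci,c,.03)))
    # dark bottle, block
    Z=C[...,2]
    blk=(abs(Z-.04)<.006)&(hsv[...,1]<40)&(C[...,0]>.3)&(C[...,0]<.6)&(abs(C[...,1])<.35)
    nn,lab,st,ce=cv2.connectedComponentsWithStats(blk.astype(np.uint8))
    for i in range(1,nn):
        if st[i,4]>300:
            X=C[lab==i]; print(n,"block",st[i],X.mean(0).round(4)); 
            u=np.argwhere(lab==i)[:,::-1].astype(np.float32)
            G=onplane(ci,u,.04)[:,:2].astype(np.float32); print(cv2.minAreaRect(G*1000))
    for zl,zh,nm in((.07,.095,"rail"),):
        q=(Z>zl)&(Z<zh)&(hsv[...,1]<60)&(C[...,0]>.2)&(C[...,0]<.8)&(abs(C[...,1])<.35)
        nn,lab,st,ce=cv2.connectedComponentsWithStats(q.astype(np.uint8),connectivity=8)
        for i in range(1,nn):
            if st[i,4]>60:
                X=C[lab==i]; G=(X[:,:2]*1000).astype(np.float32); print(n,nm,st[i],X.mean(0).round(4),cv2.minAreaRect(G))
    for zl,zh in((.1,.12),(.135,.18),(.183,.2),(.02,.1),(.183,.186)):
        q=(Z>zl)&(Z<zh)&(C[...,0]>.15)&(C[...,0]<.75)&(C[...,1]>.2)&(C[...,1]<.6)
        nn,lab,st,ce=cv2.connectedComponentsWithStats(q.astype(np.uint8))
        for i in range(1,nn):
            if st[i,4]>15:
                X=C[lab==i]; print(n,"dark",zl,zh,st[i],X.mean(0).round(4),X.min(0).round(3),X.max(0).round(3),circ(X))
E
```

```text
top block [ 257  156   55   50 2123] [ 0.538  -0.0451  0.0397]
((541.0769653320312, -44.22727966308594), (129.94131469726562, 126.71745300292969), 84.82068634033203)
top rail [242 115  13 118 485] [0.5498 0.0454 0.0836] ((551.506103515625, 45.20032501220703), (10.53573989868164, 287.6357727050781), 84.78857421875)
top rail [316 121  12 118 493] [ 0.5323 -0.1335  0.0835] ((535.7926025390625, -133.65200805664062), (11.83565902709961, 287.58038330078125), 85.00462341308594)
top dark 0.1 0.12 [ 24  92  57  21 549] [0.7267 0.5141 0.1161] [0.702 0.458 0.1  ] [0.75  0.598 0.12 ] (array([0.8509, 0.517 , 0.1309]), np.float64(0.0128))
top dark 0.1 0.12 [46 93  7  3 17] [0.7468 0.5307 0.1183] [0.744 0.523 0.115] [0.75  0.539 0.12 ] (array([0.7468, 0.5302, 0.0044]), np.float64(0.0021))
top dark 0.1 0.12 [107 213  18  20 123] [0.432  0.3533 0.1112] [0.41  0.341 0.101] [0.455 0.38  0.12 ] (array([0.4327, 0.3653, 0.0216]), np.float64(0.0018))
top dark 0.135 0.18 [106 216  10  13  74] [0.4318 0.3545 0.1569] [0.419 0.351 0.135] [0.446 0.361 0.179] (array([0.4325, 0.3669, 0.0148]), np.float64(0.0006))
[... 2201 characters left out ...]
rray([0.4308, 0.3641, 0.0138]), np.float64(0.0015))
scene dark 0.183 0.2 [326  94   9   5  38] [0.4352 0.3585 0.188 ] [0.421 0.349 0.184] [0.447 0.374 0.192] (array([0.4337, 0.3614, 0.0109]), np.float64(0.0028))
scene dark 0.02 0.1 [319 122  16  25 325] [0.4444 0.3502 0.0612] [0.413 0.337 0.02 ] [0.458 0.382 0.1  ] (array([0.4314, 0.3635, 0.0238]), np.float64(0.0016))
scene dark 0.02 0.1 [300 148  59  46 883] [0.5724 0.24   0.0476] [0.467 0.2   0.02 ] [0.661 0.279 0.061] (array([  235.5081, -2038.9637,  2052.6964]), np.float64(0.0195))
scene dark 0.02 0.1 [414 148  20  30 356] [0.7267 0.4624 0.0606] [0.701 0.455 0.02 ] [0.75  0.469 0.1  ] (array([0.7902, 0.7973, 0.3413]), np.float64(0.0015))
```

```bash
python3 - <<'E'
from h import *
o=pickle.load(open("a.pkl","rb"))
p=o["top"][0][:,:,::-1]
a=cv2.resize(p[130:250,90:220],None,fx=6,fy=6,interpolation=cv2.INTER_CUBIC)[:590,:790]; cv2.imwrite("pics/c1.png",a)
p=p[130:240,240:420]
cv2.imwrite("pics/c2.png",cv2.resize(p,None,fx=4.4,fy=4.4,interpolation=cv2.INTER_CUBIC))
E
python3 - <<'E'
from h import *
from scipy.optimize import least_squares
o=pickle.load(open("a.pkl","rb"))
def circ(P):
    f=lambda q:np.hypot(P[:,0]-q[0],P[:,1]-q[1])-q[2]
    r=least_squares(f,[*P[:,:2].mean(0),.03],loss='soft_l1',f_scale=.001);return np.round(r.x,4),np.sqrt(np.mean(r.fun**2)).round(4)
for n in ("top","scene"):
    p,d,ci=o[n]; C=cloud(ci,d); Z=C[...,2]
    hsv=cv2.cvtColor(p,cv2.COLOR_RGB2HSV)
    if n=="top": print(hsv[203:212:4,378:400:3].tolist(), hsv[150,385:405:4].tolist())
    X=C[(Z>.033)&(Z<.046)&(hsv[...,1]>120)&(abs(C[...,0]-.47)<.06)&(abs(C[...,1]+.31)<.06)]
    print(n,"rim",len(X),circ(X),X.min(0).round(4),X.max(0).round(4))
    # pocket: points deeper than top within block
    q=(Z<.034)&(abs(C[...,0]-.543)<.035)&(abs(C[...,1]+.045)<.035)
    X=C[q]; print("pocket",len(X),X.mean(0),np.percentile(X[:,2],[5,50,95]))
    m=q.astype(np.uint8); cs,_=cv2.findContours(m,cv2.RETR_EXTERNAL,cv2.CHAIN_APPROX_NONE)
    c=max(cs,key=len).reshape(-1,2); print(cv2.fitEllipse(c)); print(circ(onplane(ci,c,.04)))
    g=cv2.cvtColor(p,cv2.COLOR_RGB2GRAY)
    uv=c.mean(0).astype(int); print(g[uv[1],uv[0]-25:uv[0]+26])
E
```

```text
[[[17, 173, 174], [17, 169, 192], [17, 170, 191], [17, 169, 193], [17, 172, 191], [17, 166, 193], [15, 176, 188], [9, 186, 89]], [[17, 174, 190], [17, 169, 192], [17, 170, 192], [17, 170, 192], [17, 171, 192], [17, 174, 190], [16, 171, 192], [10, 199, 86]], [[17, 170, 175], [17, 168, 193], [17, 172, 191], [17, 171, 191], [17, 170, 192], [17, 172, 191], [15, 178, 188], [14, 187, 124]]] [[17, 167, 192], [15, 176, 188], [17, 169, 192], [17, 173, 192], [17, 170, 193]]
top rim 132 (array([ 0.4703, -0.3074,  0.031 ]), np.float64(0.0013)) [ 0.4397 -0.3392  0.0332] [ 0.5031 -0.2747  0.0456]
pocket 349 [ 0.54436083 -0.04474191  0.02592674] [0.0222275  0.025844   0.02985634]
((283.9771423339844, 178.09523010253906), (19.97698211669922, 20.415571212768555), 131.4998779296875)
(array([ 0.5428, -0.044 ,  0.0255]), np.float64(0.0006))
[190 194 191 192 193 193 192 193 193 194 193 194 194 192 171 192 193 192
 193 193 192 191 194 192 193 192 193 194 194 193 193 193 193 193 194 170
 150 192 192 192 194 194 192 194 192 192 192 193 194 193 193]
scene rim 168 (array([ 0.4718, -0.3097,  0.0305]), np.float64(0.0015)) [ 0.437  -0.3412  0.033 ] [ 0.5046 -0.2785  0.0419]
pocket 199 [ 0.53318772 -0.03867831  0.02607866] [0.02355313 0.02519145 0.03216009]
((239.05050659179688, 202.5114288330078), (11.415155410766602, 19.94296646118164), 87.05209350585938)
(array([ 0.5474, -0.0468,  0.0239]), np.float64(0.0013))
[220 219 218 217 217 218 218 219 219 218 216 217 220 218 167  68 111 185
 234 225 221 219 219 217 217 218 218 218 217 217 218 223 234 207  72 115
 209 225 221 221 220 220 219 219 219 219 219 219 219 218 217]
```

View pics/c2.png

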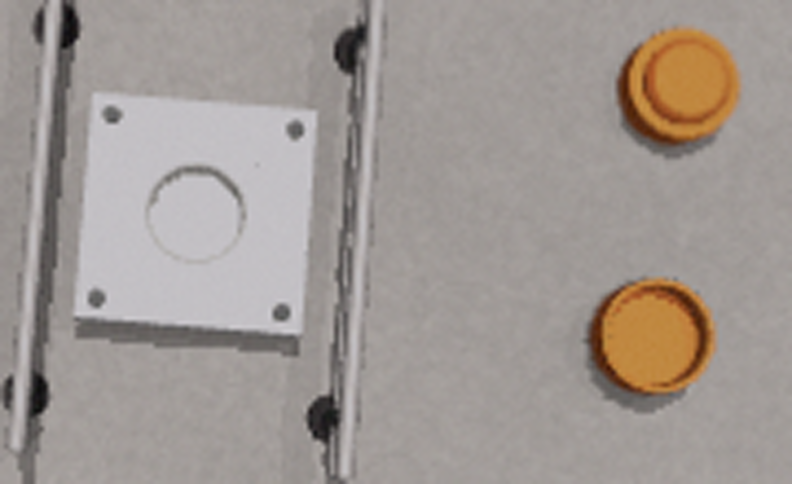

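View pics/c1.png

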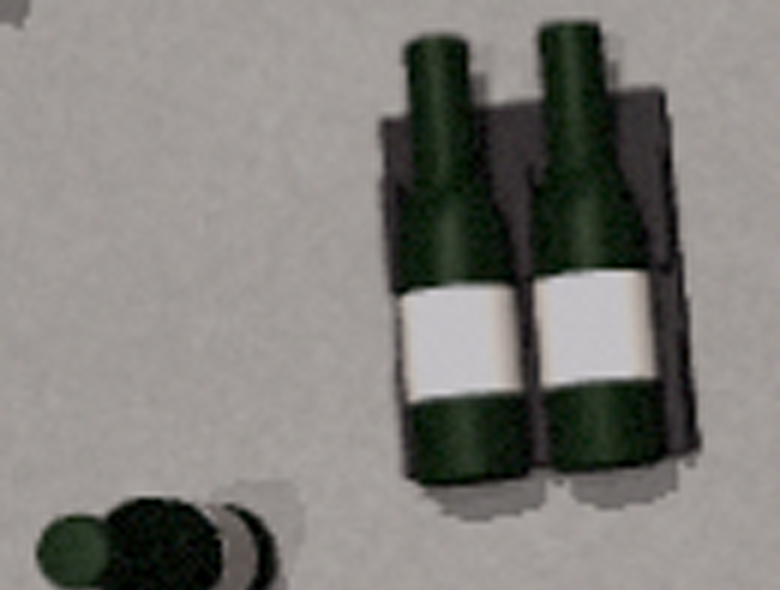

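Measured, averaging the two views, which agree to about 2 mm:

| Item | x (m) | y (m) | Note |
|---|---|---|---|
| Cup | 0.471 | -0.3085 | |
| Pocket | 0.544 | -0.045 | station yaw -5° |
| Bottle | 0.432 | 0.364 | |

I'll move above the cup with the jaws along the station's x.

Call:
{"op": "step_arm", "data": {"commands": [{"xyz": [0.028,0.019,-0.005],"twist": [0,0,6]},{"xyz": [0.056,0.038,-0.01],"twist": [0,0,12]},{"xyz": [0.085,0.056,-0.02],"twist": [0,0,18]},{"xyz": [0.113,0.075,-0.03],"twist": [0,0,24]},{"xyz": [0.141,0.094,-0.04],"twist": [0,0,30]},{"xyz": [0.17,0.113,-0.05],"twist": [0,0,36]},{"xyz": [0.198,0.132,-0.06],"twist": [0,0,42]},{"xyz": [0.226,0.15,-0.07],"twist": [0,0,48]},{"xyz": [0.254,0.169,-0.08],"twist": [0,0,54]},{"xyz": [0.283,0.188,-0.09],"twist": [0,0,60]},{"xyz": [0.311,0.207,-0.1],"twist": [0,0,66]},{"xyz": [0.339,0.2255,-0.11],"twist": [0,0,71]}], "fingers": 0}}

```text
time: 1.1
tool_pos: [0.4716, -0.307, 0.1025]
ee_rot: [-1.57, 0.001, -0.085]
wrist_force: [0.3, -1.0, -0.6]
width: 0.094
```

Call:
{"op": "step_arm", "data": {"commands": [{"xyz": [0,0,0],"twist": [0,0,0]},{"xyz": [0,0,0],"twist": [0,0,0]},{"xyz": [0,0,0],"twist": [0,0,0]},{"xyz": [0,0,0],"twist": [0,0,0]}]}}

```text
time: 1.43
tool_pos: [0.47, -0.3094, 0.1039]
ee_rot: [-1.571, -0.0, -0.092]
wrist_force: [-0.4, -0.1, 0.1]
width: 0.094
```

```bash
python3 - <<'E'
from h import *
o=grab("b"); s=robot.get_obs(); print(s)
E
```

```text
{'time': 1.5333, 'joint_positions': array([-6.83140696e-01,  1.61131027e-01,  1.50747381e+00, -2.31608213e-04,
        1.47190057e+00, -5.91058784e-01]), 'qvel': array([ 0.00170582, -0.00173444, -0.00166192,  0.00270526, -0.00048107,
       -0.00208812]), 'joint_torque': array([ 2.40521813e-01, -3.56991506e+01, -2.89107639e+01,  6.52224175e-02,
        5.36142569e-02,  9.98381038e-04]), 'tool_pos': array([ 0.46999916, -0.3096433 ,  0.10412357]), 'ee_rot': array([-1.57159358e+00, -7.74344064e-04, -9.20588612e-02]), 'wrist_force': array([-0.64232026, -0.75516685,  0.6519403 ]), 'wrist_torque': array([-0.07627649, -0.09899393,  0.00659471]), 'width': 0.0938556572402956}
```

View pics/b_scene.png

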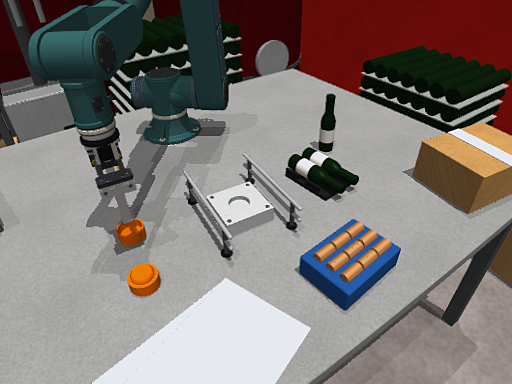

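The view shows the open gripper centred above the hollow-up cup at (130,232). I'll descend and close on the body, with the fingertips about 14 mm above the bench.

Call:
{"op": "step_arm", "data": {"commands": [{"xyz": [0.001,0.001,-0.015],"twist": [0,0,0]},{"xyz": [0.001,0.001,-0.03],"twist": [0,0,0]},{"xyz": [0.001,0.001,-0.045],"twist": [0,0,0]},{"xyz": [0.001,0.001,-0.06],"twist": [0,0,0]},{"xyz": [0.001,0.001,-0.072],"twist": [0,0,0]},{"xyz": [0.001,0.001,-0.08],"twist": [0,0,0]},{"xyz": [0.001,0.001,-0.081],"twist": [0,0,0]},{"xyz": [0.001,0.001,-0.081],"twist": [0,0,0]},{"xyz": [0.001,0.001,-0.081],"twist": [0,0,0]},{"xyz": [0.001,0.001,-0.081],"twist": [0,0,0]}]}}

```text
time: 2.37
tool_pos: [0.4724, -0.3081, 0.0237]
ee_rot: [-1.572, -0.002, -0.09]
wrist_force: [0.8, 0.2, -0.5]
width: 0.0943
```

Call:
{"op": "step_arm", "data": {"commands": [{"xyz": [0,0,0],"twist": [0,0,0]},{"xyz": [0,0,0],"twist": [0,0,0]},{"xyz": [0,0,0],"twist": [0,0,0]},{"xyz": [0,0,0],"twist": [0,0,0]},{"xyz": [0,0,0],"twist": [0,0,0]},{"xyz": [0,0,0],"twist": [0,0,0]},{"xyz": [0,0,0],"twist": [0,0,0]},{"xyz": [0,0,0],"twist": [0,0,0]},{"xyz": [0,0,0],"twist": [0,0,0]},{"xyz": [0,0,0],"twist": [0,0,0]},{"xyz": [0,0,0],"twist": [0,0,0]},{"xyz": [0,0,0],"twist": [0,0,0]}], "fingers": 255}}

```text
time: 3.37
tool_pos: [0.4715, -0.3075, 0.0226]
ee_rot: [-1.571, 0.0, -0.09]
wrist_force: [-2.3, 0.4, 2.5]
width: 0.0648
```

Call:
{"op": "step_arm", "data": {"commands": [{"xyz": [0,0,0.005],"twist": [0,0,0]},{"xyz": [0,0,0.015],"twist": [0,0,0]},{"xyz": [0,0,0.03],"twist": [0,0,0]},{"xyz": [0,0,0.05],"twist": [0,0,0]},{"xyz": [0,0,0.07],"twist": [0,0,0]},{"xyz": [0,0,0.09],"twist": [0,0,0]},{"xyz": [0,0,0.105],"twist": [0,0,0]},{"xyz": [0,0,0.12],"twist": [0,0,0]},{"xyz": [0,0,0.13],"twist": [0,0,0]},{"xyz": [0,0,0.13],"twist": [0,0,0]},{"xyz": [0,0,0.13],"twist": [0,0,0]}]}}

```text
time: 4.28
tool_pos: [0.4721, -0.3077, 0.1531]
ee_rot: [-1.572, -0.001, -0.09]
wrist_force: [-0.5, -0.4, -1.3]
width: 0.0652
```

```bash
python3 - <<'E'
from h import *
o=grab("c"); s=robot.get_obs(); print(s["tool_pos"],s["ee_rot"],s["width"],s["wrist_force"])
from scipy.optimize import least_squares
def circ(P):
    f=lambda q:np.hypot(P[:,0]-q[0],P[:,1]-q[1])-q[2]
    r=least_squares(f,[*P[:,:2].mean(0),.03],loss='soft_l1',f_scale=.001);return np.round(r.x,4),np.sqrt(np.mean(r.fun**2)).round(4)
for n in o:
    p,d,ci=o[n]; C=cloud(ci,d); hsv=cv2.cvtColor(p,cv2.COLOR_RGB2HSV)
    q=(hsv[...,0]>4)&(hsv[...,0]<22)&(hsv[...,1]>140)&(C[...,2]>.1)&(abs(C[...,1]+.31)<.06)
    X=C[q]
    if len(X)<10: print(n,len(X)); continue
    zt=np.percentile(X[:,2],97); T=X[X[:,2]>zt-.005]; print(n,len(X),"z",X[:,2].min(),zt,circ(X),circ(T))
E
```

```text
[ 0.47125061 -0.30710143  0.15124125] [-1.56960841e+00  1.54152813e-03 -8.97708427e-02] 0.06480969876286027 [-0.04820532  0.31804975 -1.74621327]
scene 515 z 0.13293707204450492 0.26142348099819 (array([ 0.4744, -0.3098,  0.0311]), np.float64(0.005)) (array([ 0.4619, -0.3053,  0.0366]), np.float64(0.0086))
top 419 z 0.14037193656560773 0.2597212216086346 (array([ 0.4737, -0.295 ,  0.0193]), np.float64(0.0074)) (array([-3.2785, 73.2214, 73.602 ]), np.float64(0.0011))
```

View pics/c_scene.png

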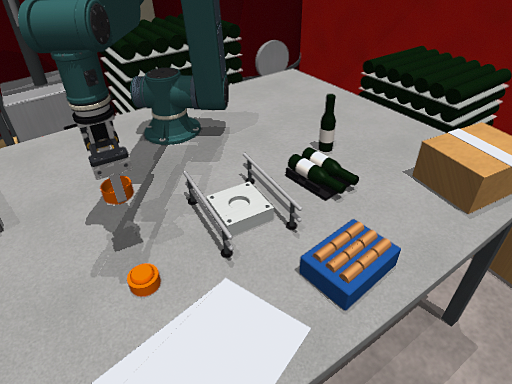

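```bash
python3 - <<'E'
from h import *
from scipy.optimize import least_squares
o=pickle.load(open("c.pkl","rb"))
for n in o:
    p,d,ci=o[n]; C=cloud(ci,d); hsv=cv2.cvtColor(p,cv2.COLOR_RGB2HSV)
    q=(hsv[...,0]>4)&(hsv[...,0]<22)&(hsv[...,1]>140)&(C[...,2]>.125)&(C[...,2]<.185)&(abs(C[...,1]+.31)<.06)
    X=C[q]; print(n,len(X),np.histogram(X[:,2],bins=np.arange(.125,.185,.005)))
    out=X[(X[:,2]>.145)]
    # circle fixed outer/inner: print xy extents
    print(out.min(0),out.max(0))
    rim=X[X[:,2]>np.percentile(X[:,2],85)]; print("rim",len(rim),rim.mean(0),rim.min(0),rim.max(0))
    A=np.c_[rim[:,:2],np.ones(len(rim))]; print(np.linalg.lstsq(A,rim[:,2],rcond=None)[0])
p=cv2.cvtColor(o["scene"][0],cv2.COLOR_RGB2BGR)[140:230,70:170]
cv2.imwrite("pics/c3.png",cv2.resize(p,None,fx=6,fy=6,interpolation=cv2.INTER_CUBIC))
E
```

```text
scene 473 (array([  0,   1,   1,  36,  92,  75,  68,  81, 113,   3,   2]), array([0.125, 0.13 , 0.135, 0.14 , 0.145, 0.15 , 0.155, 0.16 , 0.165,
       0.17 , 0.175, 0.18 ]))
[ 0.43973804 -0.342429    0.1450249 ] [ 0.51885283 -0.27750233  0.18252709]
rim 71 [ 0.47638908 -0.30666619  0.16944519] [ 0.44107476 -0.34137719  0.16812302] [ 0.51765214 -0.27750233  0.18252709]
[ 0.03315746 -0.00227575  0.15295144]
top 400 (array([  0,   0,   0,  38, 217,  29,  20,  17,  63,  16,   0]), array([0.125, 0.13 , 0.135, 0.14 , 0.145, 0.15 , 0.155, 0.16 , 0.165,
       0.17 , 0.175, 0.18 ]))
[ 0.44171264 -0.32681481  0.14508596] [ 0.50539746 -0.27528392  0.17289458]
rim 60 [ 0.47781965 -0.28787486  0.16928803] [ 0.44351857 -0.3078603   0.16716763] [ 0.50376667 -0.27658173  0.17289458]
[0.00378962 0.04720283 0.18106578]
```

View pics/c3.png

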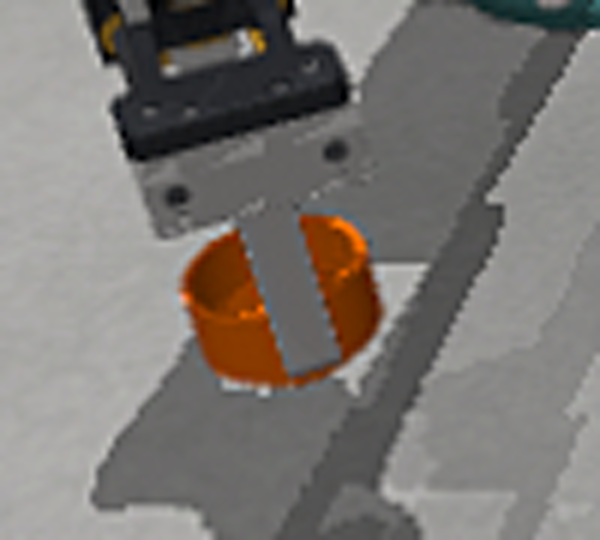

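The cup is held level, with its rim at z 0.169. I'll carry it over the near rail to above the pocket; the cup's bottom is at 0.13 m and the rail tops at 0.085 m.

Call:
{"op": "step_arm", "data": {"commands": [{"xyz": [0.002,0.008,0],"twist": [0,0,0]},{"xyz": [0.007,0.024,0],"twist": [0,0,0]},{"xyz": [0.014,0.05,0],"twist": [0,0,0]},{"xyz": [0.022,0.08,0],"twist": [0,0,0]},{"xyz": [0.03,0.11,0],"twist": [0,0,0]},{"xyz": [0.038,0.14,0],"twist": [0,0,0]},{"xyz": [0.046,0.17,0],"twist": [0,0,0]},{"xyz": [0.054,0.2,0],"twist": [0,0,0]},{"xyz": [0.062,0.228,0],"twist": [0,0,0]},{"xyz": [0.068,0.248,0],"twist": [0,0,0]},{"xyz": [0.071,0.26,0],"twist": [0,0,0]},{"xyz": [0.072,0.264,0],"twist": [0,0,0]}]}}

```text
time: 5.38
tool_pos: [0.5434, -0.0412, 0.1515]
ee_rot: [-1.57, 0.002, -0.087]
wrist_force: [0.1, -0.9, -2.0]
width: 0.0649
```

Call:
{"op": "step_arm", "data": {"commands": [{"xyz": [0,0,-0.01],"twist": [0,0,0]},{"xyz": [0,0,-0.02],"twist": [0,0,0]},{"xyz": [0,0,-0.03],"twist": [0,0,0]},{"xyz": [0,0,-0.04],"twist": [0,0,0]},{"xyz": [0,0,-0.05],"twist": [0,0,0]},{"xyz": [0,0,-0.05],"twist": [0,0,0]},{"xyz": [0,0,-0.05],"twist": [0,0,0]},{"xyz": [0,0,-0.05],"twist": [0,0,0]},{"xyz": [0,0,-0.05],"twist": [0,0,0]}]}}

```text
time: 6.13
tool_pos: [0.5442, -0.0438, 0.1033]
ee_rot: [-1.571, -0.002, -0.09]
wrist_force: [0.3, -0.1, -0.9]
width: 0.065
```

```bash
python3 - <<'E'
from h import *
o=grab("d"); s=robot.get_obs(); print(s["tool_pos"],s["ee_rot"],s["width"],s["wrist_force"])
for n in o:
    p,d,ci=o[n]; C=cloud(ci,d); hsv=cv2.cvtColor(p,cv2.COLOR_RGB2HSV); Z=C[...,2]
    q=(hsv[...,0]>4)&(hsv[...,0]<22)&(hsv[...,1]>140)&(Z>.07)&(Z<.135)&(abs(C[...,1]+.045)<.06)&(abs(C[...,0]-.54)<.06)
    X=C[q]; print(n,len(X),X.min(0),X.max(0),np.percentile(X[:,2],[3,97]))
    rim=X[X[:,2]>.11]; print(rim.min(0),rim.max(0))
a=cv2.cvtColor(o["scene"][0],cv2.COLOR_RGB2BGR)[120:260,165:315]
b=cv2.cvtColor(o["top"][0],cv2.COLOR_RGB2BGR)[110:250,230:340]
f=lambda x:cv2.resize(x,None,fx=3,fy=3,interpolation=cv2.INTER_CUBIC)
cv2.imwrite("pics/d3.png",np.hstack([f(a),f(b)]))
E
```

```text
[ 0.54423447 -0.04363739  0.10335557] [-1.57095878 -0.0017446  -0.08982864] 0.06471922312254777 [ 0.73238943  0.27165375 -1.5641019 ]
scene 368 [ 0.50166463 -0.07865816  0.08147129] [ 0.57671661 -0.01530755  0.12163405] [0.09177602 0.11997388]
[ 0.50166463 -0.07865816  0.11009372] [ 0.57580101 -0.01530755  0.12163405]Traceback (most recent call last):
  File "<stdin>", line 6, in <module>
    return umr_minimum(a, axis, None, out, keepdims, initial, where)
ValueError: zero-size array to reduction operation minimum which has no identity
```

Call:
{"op": "step_arm", "data": {"commands": [{"xyz": [0,0.001,-0.008],"twist": [0,0,0]},{"xyz": [0,0.001,-0.016],"twist": [0,0,0]},{"xyz": [0,0.001,-0.024],"twist": [0,0,0]},{"xyz": [0,0.001,-0.03],"twist": [0,0,0]},{"xyz": [0,0.001,-0.034],"twist": [0,0,0]},{"xyz": [0,0.001,-0.038],"twist": [0,0,0]},{"xyz": [0,0.001,-0.041],"twist": [0,0,0]},{"xyz": [0,0.001,-0.043],"twist": [0,0,0]},{"xyz": [0,0.001,-0.045],"twist": [0,0,0]},{"xyz": [0,0.001,-0.045],"twist": [0,0,0]}]}}

```text
time: 7.07
tool_pos: [0.5436, -0.0425, 0.0572]
ee_rot: [-1.571, 0.0, -0.09]
wrist_force: [0.3, -0.4, -1.6]
width: 0.0647
```

Call:
{"op": "step_arm", "data": {"commands": [{"xyz": [0,0,-0.001],"twist": [0,0,0]},{"xyz": [0,0,-0.002],"twist": [0,0,0]},{"xyz": [0,0,-0.003],"twist": [0,0,0]},{"xyz": [0,0,-0.004],"twist": [0,0,0]},{"xyz": [0,0,-0.005],"twist": [0,0,0]},{"xyz": [0,0,-0.006],"twist": [0,0,0]},{"xyz": [0,0,-0.006],"twist": [0,0,0]},{"xyz": [0,0,-0.006],"twist": [0,0,0]},{"xyz": [0,0,-0.006],"twist": [0,0,0]}]}}

```text
time: 7.82
tool_pos: [0.5438, -0.0425, 0.0526]
ee_rot: [-1.571, -0.001, -0.09]
wrist_force: [-2.3, 0.9, 5.6]
width: 0.0653
```

Call:
{"op": "step_arm", "data": {"commands": [{"xyz": [0,0,0],"twist": [0,0,0]},{"xyz": [0,0,0],"twist": [0,0,0]},{"xyz": [0,0,0],"twist": [0,0,0]},{"xyz": [0,0,0],"twist": [0,0,0]},{"xyz": [0,0,0],"twist": [0,0,0]},{"xyz": [0,0,0],"twist": [0,0,0]},{"xyz": [0,0,0],"twist": [0,0,0]},{"xyz": [0,0,0],"twist": [0,0,0]},{"xyz": [0,0,0],"twist": [0,0,0]},{"xyz": [0,0,0],"twist": [0,0,0]}], "fingers": 0}}

```text
time: 8.65
tool_pos: [0.5437, -0.0425, 0.0515]
ee_rot: [-1.571, -0.0, -0.09]
wrist_force: [-0.4, -0.4, -0.3]
width: 0.0941
```

Call:
{"op": "step_arm", "data": {"commands": [{"xyz": [0,0,0.01],"twist": [0,0,0]},{"xyz": [0,0,0.03],"twist": [0,0,0]},{"xyz": [0,0,0.06],"twist": [0,0,0]},{"xyz": [0,0,0.09],"twist": [0,0,0]},{"xyz": [0,0,0.12],"twist": [0,0,0]},{"xyz": [0,0,0.15],"twist": [0,0,0]},{"xyz": [0,0,0.18],"twist": [0,0,0]},{"xyz": [0,0,0.2],"twist": [0,0,0]}]}}

```text
time: 9.32
tool_pos: [0.5444, -0.0426, 0.2563]
ee_rot: [-1.571, -0.006, -0.09]
wrist_force: [-0.5, -0.1, 0.8]
width: 0.0941
```

```bash
python3 - <<'E'
from h import *
o=grab("e"); s=robot.get_obs(); print(s["tool_pos"],s["ee_rot"],s["width"],s["wrist_force"])
from scipy.optimize import least_squares
def circ(P):
    f=lambda q:np.hypot(P[:,0]-q[0],P[:,1]-q[1])-q[2]
    r=least_squares(f,[*P[:,:2].mean(0),.03],loss='soft_l1',f_scale=.001);return np.round(r.x,4),np.sqrt(np.mean(r.fun**2)).round(4)
a=cv2.cvtColor(o["scene"][0],cv2.COLOR_RGB2BGR)[120:260,165:315]
b=cv2.cvtColor(o["top"][0],cv2.COLOR_RGB2BGR)[110:250,230:340]
f=lambda x:cv2.resize(x,None,fx=3,fy=3,interpolation=cv2.INTER_CUBIC)
cv2.imwrite("pics/e3.png",np.hstack([f(a),f(b)]))
for n in o:
    p,d,ci=o[n]; C=cloud(ci,d); hsv=cv2.cvtColor(p,cv2.COLOR_RGB2HSV); Z=C[...,2]
    q=(hsv[...,0]>4)&(hsv[...,0]<22)&(hsv[...,1]>140)&(Z>.03)&(Z<.09)&(abs(C[...,1]+.045)<.06)&(abs(C[...,0]-.54)<.06)
    X=C[q]; 
    if len(X)<20: print(n,len(X)); continue
    print(n,len(X),X.min(0),X.max(0),np.percentile(X[:,2],[3,97]))
    rim=X[X[:,2]>np.percentile(X[:,2],97)-.004]; print(len(rim),rim.min(0),rim.max(0),circ(rim))
    A=np.c_[rim[:,:2]-rim[:,:2].mean(0),np.ones(len(rim))]; print(np.linalg.lstsq(A,rim[:,2],rcond=None)[0])
E
```

```text
[ 0.54563663 -0.04284513  0.25756222] [-1.57174384 -0.01063582 -0.08976352] 0.09388119348537577 [-0.12651182 -0.21813728 -0.17593709]
scene 535 [ 0.50902315 -0.07693218  0.03718444] [ 0.57887364 -0.01239375  0.07160594] [0.04249583 0.06933206]
111 [ 0.51168175 -0.07644551  0.06537593] [ 0.57887364 -0.01239375  0.07160594] (array([ 0.5451, -0.0446,  0.0309]), np.float64(0.0014))
[ 4.18878838e-03 -6.27281865e-05  6.79987031e-02]
top 28 [ 0.53220408 -0.02128791  0.04212925] [ 0.55506544 -0.0130131   0.072996  ] [0.04479475 0.07170943]
9 [ 0.53220408 -0.01571564  0.06838163] [ 0.55477247 -0.0130131   0.072996  ] (array([ 7.3309, 99.3288, 99.575 ]), np.float64(0.0012))
[ 0.00207673 -0.34082917  0.06999476]
```

View pics/e3.png

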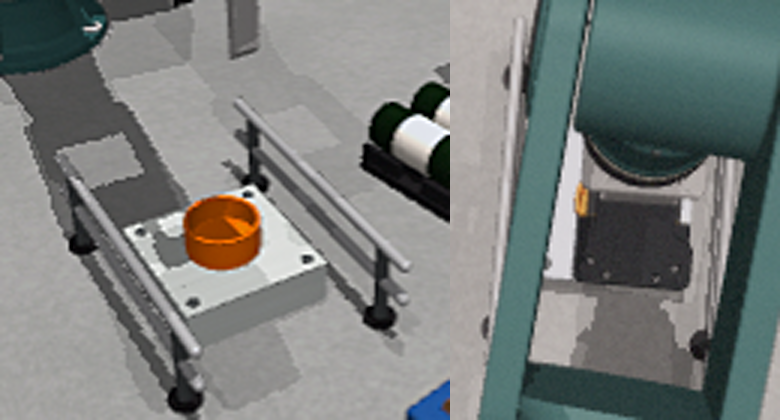

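The view shows the cup seated level in the pocket, with its rim at z about 0.0695 (0.070 expected) and its centre near (0.5447,-0.0447). The next move goes above the standing bottle at z 0.256, with the fingertips above its mouth.

Call:
{"op": "step_arm", "data": {"commands": [{"xyz": [-0.006,0.02,0],"twist": [0,0,0]},{"xyz": [-0.015,0.055,0],"twist": [0,0,0]},{"xyz": [-0.025,0.09,0],"twist": [0,0,0]},{"xyz": [-0.035,0.126,0],"twist": [0,0,0]},{"xyz": [-0.045,0.162,0],"twist": [0,0,0]},{"xyz": [-0.055,0.198,0],"twist": [0,0,0]},{"xyz": [-0.065,0.234,0],"twist": [0,0,0]},{"xyz": [-0.075,0.27,0],"twist": [0,0,0]},{"xyz": [-0.085,0.306,0],"twist": [0,0,0]},{"xyz": [-0.095,0.342,0],"twist": [0,0,0]},{"xyz": [-0.105,0.378,0],"twist": [0,0,0]},{"xyz": [-0.112,0.402,0],"twist": [0,0,0]}]}}

```text
time: 10.42
tool_pos: [0.4296, 0.362, 0.2496]
ee_rot: [-1.572, 0.003, -0.087]
wrist_force: [0.1, -0.1, -0.6]
width: 0.0941
```

Call:
{"op": "step_arm", "data": {"commands": [{"xyz": [0,0.005,0],"twist": [0,0,0]},{"xyz": [0,0.005,0],"twist": [0,0,0]},{"xyz": [0,0.005,0],"twist": [0,0,0]},{"xyz": [0,0.005,0],"twist": [0,0,0]},{"xyz": [0,0.005,0],"twist": [0,0,0]}]}}

```text
time: 10.83
tool_pos: [0.4323, 0.3631, 0.2514]
ee_rot: [-1.571, -0.0, -0.092]
wrist_force: [0.9, -0.5, 0.2]
width: 0.094
```

```bash
python3 - <<'E'
from h import *
o=grab("f"); s=robot.get_obs(); print(s["tool_pos"],s["ee_rot"],s["width"],s["wrist_force"])
a=cv2.cvtColor(o["scene"][0],cv2.COLOR_RGB2BGR)[40:240,165:415]
cv2.imwrite("pics/f3.png",cv2.resize(a,None,fx=3,fy=3))
from scipy.optimize import least_squares
def circ(P):
    f=lambda q:np.hypot(P[:,0]-q[0],P[:,1]-q[1])-q[2]
    r=least_squares(f,[*P[:,:2].mean(0),.03],loss='soft_l1',f_scale=.001);return np.round(r.x,4),np.sqrt(np.mean(r.fun**2)).round(4)
for n in o:
    p,d,ci=o[n]; C=cloud(ci,d); hsv=cv2.cvtColor(p,cv2.COLOR_RGB2HSV); Z=C[...,2]
    q=(hsv[...,0]>4)&(hsv[...,0]<22)&(hsv[...,1]>140)&(Z>.03)&(Z<.09)&(abs(C[...,1]+.045)<.06)&(abs(C[...,0]-.54)<.06)
    X=C[q]; rim=X[X[:,2]>np.percentile(X[:,2],97)-.005]; print(n,len(rim),rim.mean(0),circ(rim))
    m=q.astype(np.uint8); c=max(cv2.findContours(m,cv2.RETR_EXTERNAL,cv2.CHAIN_APPROX_NONE)[0],key=len).reshape(-1,2)
    if n=="top": print(circ(onplane(ci,c,.07)))
E
```

```text
[0.43226339 0.36331613 0.25165595] [-1.57084062e+00 -3.61363416e-04 -9.17779949e-02] 0.09401274785817393 [ 0.01018651  0.51416965 -0.13851419]
scene 132 [ 0.54466351 -0.04560801  0.0673466 ] (array([ 0.5449, -0.0449,  0.0307]), np.float64(0.0014))
top 91 [ 0.53811777 -0.04394401  0.06997487] (array([ 0.5436, -0.0437,  0.0303]), np.float64(0.001))
(array([ 0.5422, -0.0437,  0.0312]), np.float64(0.001))
```

View pics/f3.png

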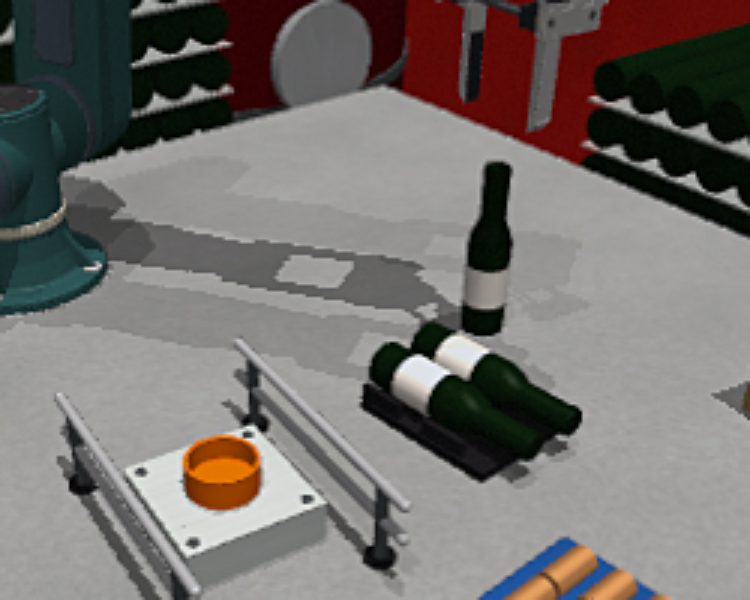

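The gripper is straight above the bottle, at (497,165) in the crop. I'll descend over the neck and close.

Call:
{"op": "step_arm", "data": {"commands": [{"xyz": [0,0.001,-0.01],"twist": [0,0,0]},{"xyz": [0,0.001,-0.025],"twist": [0,0,0]},{"xyz": [0,0.001,-0.04],"twist": [0,0,0]},{"xyz": [0,0.001,-0.055],"twist": [0,0,0]},{"xyz": [0,0.001,-0.07],"twist": [0,0,0]},{"xyz": [0,0.001,-0.083],"twist": [0,0,0]},{"xyz": [0,0.001,-0.093],"twist": [0,0,0]},{"xyz": [0,0.001,-0.1],"twist": [0,0,0]},{"xyz": [0,0.001,-0.102],"twist": [0,0,0]},{"xyz": [0,0.001,-0.102],"twist": [0,0,0]},{"xyz": [0,0.001,-0.102],"twist": [0,0,0]},{"xyz": [0,0.001,-0.102],"twist": [0,0,0]}]}}

```text
time: 11.93
tool_pos: [0.4322, 0.3658, 0.1506]
ee_rot: [-1.57, -0.002, -0.09]
wrist_force: [-0.5, 0.6, 0.2]
width: 0.0939
```

Call:
{"op": "step_arm", "data": {"commands": [{"xyz": [0,0,0],"twist": [0,0,0]},{"xyz": [0,0,0],"twist": [0,0,0]},{"xyz": [0,0,0],"twist": [0,0,0]},{"xyz": [0,0,0],"twist": [0,0,0]},{"xyz": [0,0,0],"twist": [0,0,0]},{"xyz": [0,0,0],"twist": [0,0,0]},{"xyz": [0,0,0],"twist": [0,0,0]},{"xyz": [0,0,0],"twist": [0,0,0]},{"xyz": [0,0,0],"twist": [0,0,0]},{"xyz": [0,0,0],"twist": [0,0,0]},{"xyz": [0,0,0],"twist": [0,0,0]},{"xyz": [0,0,0],"twist": [0,0,0]}], "fingers": 255}}

```text
time: 12.93
tool_pos: [0.4317, 0.3654, 0.1495]
ee_rot: [-1.571, -0.0, -0.09]
wrist_force: [0.6, 0.4, 0.3]
width: 0.0277
```

Call:
{"op": "step_arm", "data": {"commands": [{"xyz": [0,0,0],"twist": [0,0,0]},{"xyz": [0,0,0],"twist": [0,0,0]},{"xyz": [0,0,0],"twist": [0,0,0]},{"xyz": [0,0,0],"twist": [0,0,0]},{"xyz": [0,0,0],"twist": [0,0,0]},{"xyz": [0,0,0],"twist": [0,0,0]}]}}

```text
time: 13.43
tool_pos: [0.4317, 0.3655, 0.1495]
ee_rot: [-1.571, -0.0, -0.09]
wrist_force: [0.3, -0.5, -0.9]
width: 0.0274
```

```bash
python3 - <<'E'
from h import *
o=grab("g"); s=robot.get_obs(); print(s["tool_pos"],s["ee_rot"],s["width"],s["wrist_force"])
a=cv2.cvtColor(o["scene"][0],cv2.COLOR_RGB2BGR)[20:220,255:455]
cv2.imwrite("pics/g3.png",cv2.resize(a,None,fx=3,fy=3))
E
```

```text
[0.43171382 0.36543791 0.14945077] [-1.57085357e+00 -5.99267909e-05 -8.98893233e-02] 0.02761549621440601 [ 0.11635416  0.34551717 -1.2252853 ]
```

View pics/g3.png

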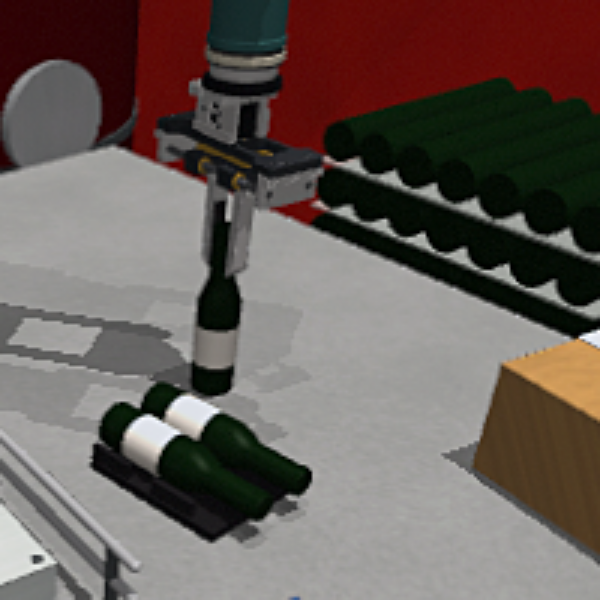

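The bottle is gripped by its neck at a 27.6 mm opening and stands upright. I'll lift it smoothly by 0.15 m.

Call:
{"op": "step_arm", "data": {"commands": [{"xyz": [0,0,0.002],"twist": [0,0,0]},{"xyz": [0,0,0.007],"twist": [0,0,0]},{"xyz": [0,0,0.015],"twist": [0,0,0]},{"xyz": [0,0,0.028],"twist": [0,0,0]},{"xyz": [0,0,0.045],"twist": [0,0,0]},{"xyz": [0,0,0.065],"twist": [0,0,0]},{"xyz": [0,0,0.085],"twist": [0,0,0]},{"xyz": [0,0,0.105],"twist": [0,0,0]},{"xyz": [0,0,0.122],"twist": [0,0,0]},{"xyz": [0,0,0.136],"twist": [0,0,0]},{"xyz": [0,0,0.146],"twist": [0,0,0]},{"xyz": [0,0,0.15],"twist": [0,0,0]}]}}

```text
time: 14.53
tool_pos: [0.4321, 0.3658, 0.3021]
ee_rot: [-1.568, -0.003, -0.09]
wrist_force: [0.3, 0.1, -1.5]
width: 0.0281
```

```bash
python3 - <<'E'
from h import *
o=grab("i"); s=robot.get_obs(); print(s["tool_pos"],s["ee_rot"],s["width"],s["wrist_force"])
a=cv2.cvtColor(o["scene"][0],cv2.COLOR_RGB2BGR)[0:200,255:455]
cv2.imwrite("pics/i3.png",cv2.resize(a,None,fx=3,fy=3))
E
```

```text
[0.43189065 0.36562434 0.30042057] [-1.56980697e+00 -1.29306147e-03 -8.98273352e-02] 0.027591040281109796 [ 0.99453511  0.09914322 -2.52127835]
```

View pics/i3.png

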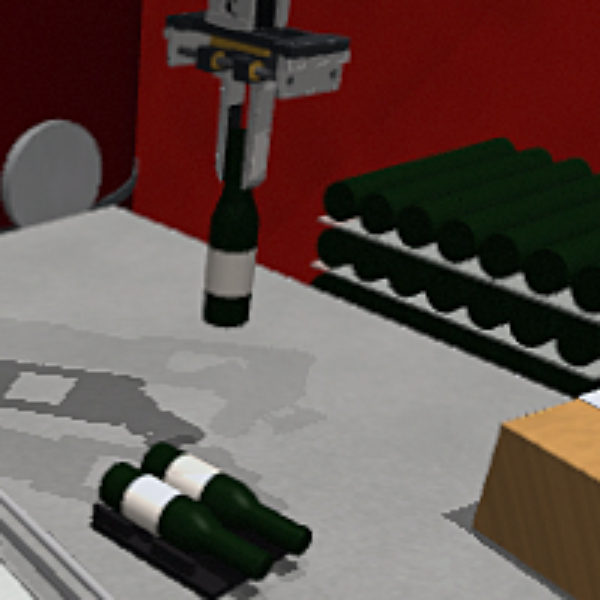

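Call:
{"op": "step_arm", "data": {"commands": [{"xyz": [0.001,-0.003,0],"twist": [0,0,0]},{"xyz": [0.0025,-0.0095,0],"twist": [0,0,0]},{"xyz": [0.005,-0.019,0],"twist": [0,0,0]},{"xyz": [0.009,-0.032,0],"twist": [0,0,0]},{"xyz": [0.013,-0.048,0],"twist": [0,0,0]},{"xyz": [0.0185,-0.067,0],"twist": [0,0,0]},{"xyz": [0.0245,-0.0895,0],"twist": [0,0,0]},{"xyz": [0.0315,-0.115,0],"twist": [0,0,0]},{"xyz": [0.0385,-0.1405,0],"twist": [0,0,0]},{"xyz": [0.0455,-0.166,0],"twist": [0,0,0]},{"xyz": [0.0525,-0.1915,0],"twist": [0,0,0]},{"xyz": [0.0595,-0.217,0],"twist": [0,0,0]}]}}

```text
time: 15.63
tool_pos: [0.4911, 0.1458, 0.2993]
ee_rot: [-1.571, 0.0, -0.091]
wrist_force: [0.0, 0.1, -2.2]
width: 0.0276
```

Call:
{"op": "step_arm", "data": {"commands": [{"xyz": [0.007,-0.0255,0],"twist": [0,0,0]},{"xyz": [0.014,-0.051,0],"twist": [0,0,0]},{"xyz": [0.021,-0.0765,0],"twist": [0,0,0]},{"xyz": [0.028,-0.102,0],"twist": [0,0,0]},{"xyz": [0.0345,-0.1245,0],"twist": [0,0,0]},{"xyz": [0.0395,-0.144,0],"twist": [0,0,0]},{"xyz": [0.044,-0.16,0],"twist": [0,0,0]},{"xyz": [0.0475,-0.1725,0],"twist": [0,0,0]},{"xyz": [0.05,-0.182,0],"twist": [0,0,0]},{"xyz": [0.052,-0.1885,0],"twist": [0,0,0]},{"xyz": [0.053,-0.192,0],"twist": [0,0,0]},{"xyz": [0.053,-0.192,0],"twist": [0,0,0]}]}}

```text
time: 16.63
tool_pos: [0.5442, -0.0439, 0.2994]
ee_rot: [-1.571, 0.0, -0.09]
wrist_force: [0.1, -0.3, -3.3]
width: 0.0276
```

Call:
{"op": "step_arm", "data": {"commands": [{"xyz": [0,0,0],"twist": [0,0,0]},{"xyz": [0,0,0],"twist": [0,0,0]},{"xyz": [0,0,0],"twist": [0,0,0]},{"xyz": [0,0,0],"twist": [0,0,0]},{"xyz": [0,0,0],"twist": [0,0,0]},{"xyz": [0,0,0],"twist": [0,0,0]}]}}

```text
time: 17.13
tool_pos: [0.5442, -0.0432, 0.2996]
ee_rot: [-1.571, -0.0, -0.089]
wrist_force: [-0.1, 0.3, -2.5]
width: 0.0274
```

```bash
cat > chk.py <<'E'
import sys
from h import *
from scipy.optimize import least_squares
tag=sys.argv[1]
o=grab(tag); s=robot.get_obs(); print(s["time"],s["tool_pos"],s["ee_rot"],s["width"],s["wrist_force"])
a=cv2.cvtColor(o["scene"][0],cv2.COLOR_RGB2BGR)[90:270,160:320]
cv2.imwrite(f"pics/{tag}3.png",cv2.resize(a,None,fx=3.3,fy=3.3,interpolation=cv2.INTER_CUBIC))
def circR(P,R):
    f=lambda q:np.hypot(P[:,0]-q[0],P[:,1]-q[1])-R
    m=P[:,:2].mean(0); r=least_squares(f,m+[-.02,.01],loss='soft_l1',f_scale=.001);return np.round(r.x,4),np.sqrt(np.mean(r.fun**2)).round(4)
p,d,ci=o["scene"]; C=cloud(ci,d); hsv=cv2.cvtColor(p,cv2.COLOR_RGB2HSV); Z=C[...,2]
near=(abs(C[...,1]+.045)<.035)&(abs(C[...,0]-.54)<.04)
org=(hsv[...,0]>4)&(hsv[...,0]<22)&(hsv[...,1]>140)
X=C[near&~org&(Z>.05)]; 
foot=float(sys.argv[2])
X=X[X[:,2]>foot-.012]; print("foot z (low pct)",np.percentile(X[:,2],[0,1,3]).round(4))
for a,b,R in((.005,.03,.024),(.03,.055,.024),(.055,.08,.024),(.08,.104,.024)):
    Q=X[(X[:,2]>foot+a)&(X[:,2]<foot+b)]; print(a,b,len(Q),circR(Q,R))
E
python3 chk.py j 0.151
```

```text
17.2333 [ 0.54417798 -0.04337923  0.29952102] [-1.57080786e+00 -1.06743900e-04 -8.95577297e-02] 0.027442134027884257 [ 0.12065477 -0.76210399 -2.72571831]
foot z (low pct) [0.1488 0.1552 0.1651]
0.005 0.03 186 (array([ 0.5441, -0.0432]), np.float64(0.0009))
0.03 0.055 192 (array([ 0.5444, -0.0434]), np.float64(0.001))
0.055 0.08 216 (array([ 0.5441, -0.0434]), np.float64(0.001))
0.08 0.104 208 (array([ 0.5438, -0.0432]), np.float64(0.001))
```

View pics/j3.png

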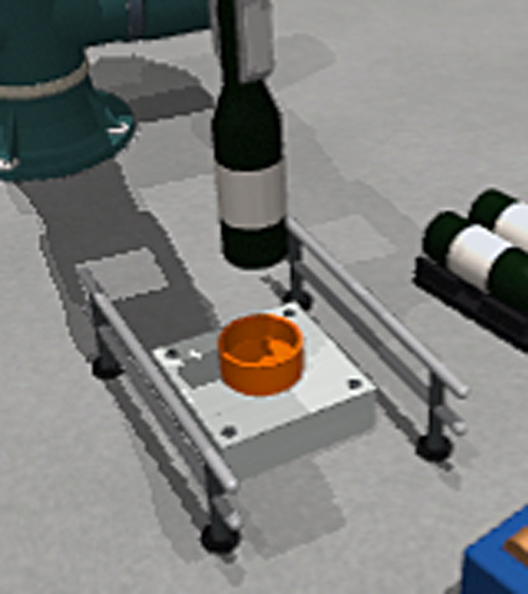

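The bottle hangs vertical: the axis fits agree at all heights, at about (0.5441,-0.0433). In the same camera the cup is at (0.5449,-0.0448). I'll correct by about 1 mm and lower by 70 mm.

Call:
{"op": "step_arm", "data": {"commands": [{"xyz": [0.0005,-0.001,-0.003],"twist": [0,0,0]},{"xyz": [0.0005,-0.001,-0.009],"twist": [0,0,0]},{"xyz": [0.0005,-0.001,-0.017],"twist": [0,0,0]},{"xyz": [0.0005,-0.001,-0.026],"twist": [0,0,0]},{"xyz": [0.0005,-0.001,-0.035],"twist": [0,0,0]},{"xyz": [0.0005,-0.001,-0.044],"twist": [0,0,0]},{"xyz": [0.0005,-0.001,-0.052],"twist": [0,0,0]},{"xyz": [0.0005,-0.001,-0.059],"twist": [0,0,0]},{"xyz": [0.0005,-0.001,-0.065],"twist": [0,0,0]},{"xyz": [0.0005,-0.001,-0.068],"twist": [0,0,0]},{"xyz": [0.0005,-0.001,-0.07],"twist": [0,0,0]},{"xyz": [0.0005,-0.001,-0.07],"twist": [0,0,0]}]}}

```text
time: 18.23
tool_pos: [0.5446, -0.0445, 0.2292]
ee_rot: [-1.571, 0.0, -0.09]
wrist_force: [0.1, -0.0, -2.6]
width: 0.0274
```

Call:
{"op": "step_arm", "data": {"commands": [{"xyz": [0,0,0],"twist": [0,0,0]},{"xyz": [0,0,0],"twist": [0,0,0]},{"xyz": [0,0,0],"twist": [0,0,0]},{"xyz": [0,0,0],"twist": [0,0,0]},{"xyz": [0,0,0],"twist": [0,0,0]},{"xyz": [0,0,0],"twist": [0,0,0]},{"xyz": [0,0,0],"twist": [0,0,0]},{"xyz": [0,0,0],"twist": [0,0,0]}]}}

```text
time: 18.9
tool_pos: [0.5447, -0.0445, 0.2295]
ee_rot: [-1.571, -0.0, -0.09]
wrist_force: [-0.1, 0.1, -2.2]
width: 0.0273
```

```bash
python3 chk.py k 0.080; python3 - <<'E'
from h import *
o=pickle.load(open("k.pkl","rb")); p,d,ci=o["scene"]
C=cloud(ci,d);Z=C[...,2];hsv=cv2.cvtColor(p,cv2.COLOR_RGB2HSV)
org=(hsv[...,0]>4)&(hsv[...,0]<22)&(hsv[...,1]>140)
from scipy.optimize import least_squares
X=C[org&(Z>.045)&(Z<.068)&(abs(C[...,0]-.57)<.03)&(abs(C[...,1]+.05)<.035)]
f=lambda q:np.hypot(X[:,0]-q[0],X[:,1]-q[1])-.033
r=least_squares(f,[.545,-.045],loss='soft_l1',f_scale=.001);print("cup outer fit",len(X),r.x)
E
```

```text
19.0 [ 0.54468569 -0.04450319  0.2294929 ] [-1.57081903e+00 -6.79353169e-05 -8.97564611e-02] 0.0275234146596154 [-0.38688714 -0.10822772 -2.15829833]
foot z (low pct) [0.0688 0.0898 0.1053]
0.005 0.03 151 (array([ 0.5447, -0.0444]), np.float64(0.001))
0.03 0.055 163 (array([ 0.545 , -0.0448]), np.float64(0.0009))
0.055 0.08 180 (array([ 0.5451, -0.0447]), np.float64(0.0009))
0.08 0.104 181 (array([ 0.5447, -0.0444]), np.float64(0.0009))
cup outer fit 210 [ 0.54326003 -0.04452132]
```

View pics/k3.png

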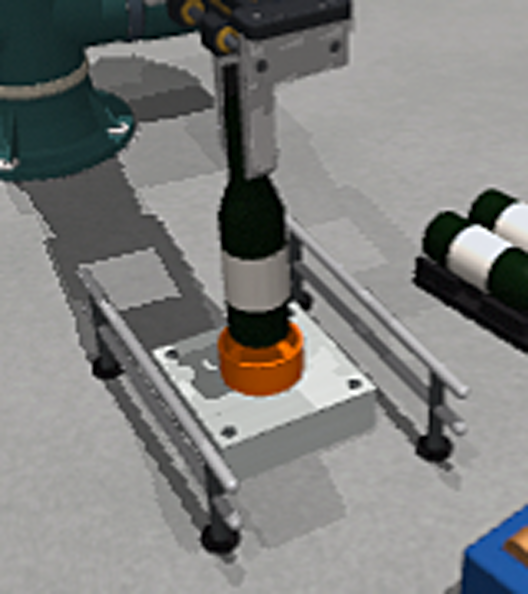

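View pics/k_top.png

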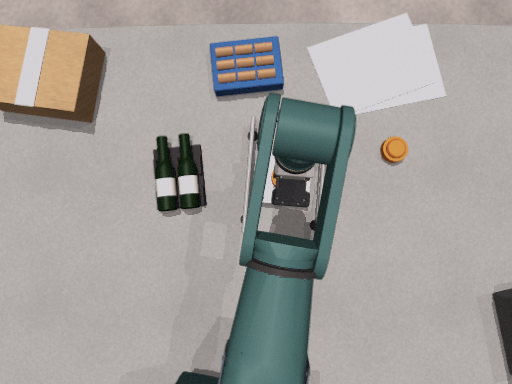

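The bottle is centred to about 1 mm. The wrist shows 2.2 N, which is just the bottle's weight, so it touches nothing else. A last 1 mm nudge in x brings it to the mean of the cup estimates, including where the jaws let the cup go (x 0.5437).

Call:
{"op": "step_arm", "data": {"commands": [{"xyz": [-0.0005,0,0],"twist": [0,0,0]},{"xyz": [-0.001,0,0],"twist": [0,0,0]},{"xyz": [-0.001,0,0],"twist": [0,0,0]},{"xyz": [-0.001,0,0],"twist": [0,0,0]},{"xyz": [-0.001,0,0],"twist": [0,0,0]},{"xyz": [-0.001,0,0],"twist": [0,0,0]},{"xyz": [-0.001,0,0],"twist": [0,0,0]},{"xyz": [-0.001,0,0],"twist": [0,0,0]}]}}

```text
time: 19.67
tool_pos: [0.5437, -0.0445, 0.2295]
ee_rot: [-1.571, -0.0, -0.09]
wrist_force: [-0.0, 0.1, -3.6]
width: 0.0277
```

```bash
python3 chk.py l 0.080; python3 -c "
from bench import robot
print(robot.close_job())"
```

```text
19.7667 [ 0.54370653 -0.04452996  0.22948838] [-1.57079634e+00 -6.91868789e-05 -8.98492461e-02] 0.02735626825577306 [-0.51556633  0.39273609 -2.36134187]
foot z (low pct) [0.0684 0.0894 0.1045]
0.005 0.03 158 (array([ 0.5437, -0.0444]), np.float64(0.0008))
0.03 0.055 163 (array([ 0.5439, -0.0447]), np.float64(0.0009))
0.055 0.08 176 (array([ 0.5441, -0.0447]), np.float64(0.001))
0.08 0.104 179 (array([ 0.5434, -0.0444]), np.float64(0.0009))
the job is handed in; nothing more can be done
None
```

I seated the hollow-up cup in the lift block's pocket, let go of it, and handed the job in at 19.8 s still holding the bottle upright over it. I carried the bottle by its neck over the lying bottles and the rails.

**Last checks:**
- **Cup:** its rim was level at about 0.0695 m after release, against 0.070 m expected. Contact came at the expected height with about 7 N.
- **Bottle:** its axis was vertical at about (0.5438, -0.0445). The foot was at about 0.080 m, or 1 cm above the rim; I worked this out from the grip height because the depth picture did not show the foot's edge cleanly. The wrist force was about 2.4 N, close to the bottle's weight, so it was touching nothing else.
- **Spare cup and lying bottles:** they looked undisturbed in the overhead picture taken just before a final 1 mm nudge. Wrist forces stayed within a few newtons at every reading, with no sign of a rail bump.

**Disagreement:** the estimates of the cup's centre ran from x = 0.542 to 0.545 m depending on camera and method. I centred the bottle on 0.5437 m, which is also where the jaws released the cup, so the centring could be off by 1–1.5 mm.

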